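Edge the steel plate out of its cradle and lay it on the drying stand

ROBOT

A 7-joint arm with a two-finger parallel gripper is mounted at the origin on a cart in front of the work surface, level with it; the furniture and walls round the work are solid. World frame = base frame: x ahead of the robot, y to its left, z up, the work surface at z = 0. Lengths are in m, angles in rad, forces in N, time in s.
With the tool pointing down it reaches from about 0.4 to 0.9 m from the base axis. Payload 5.5 kg.
Tool frame: the origin (TCP) lies midway between the tips of the shut fingers; the grasp point (between the pads) lies 19 mm behind it; z points along the fingers, y is the direction in which the jaws open and shut (so a half turn about z gives the same grasp; the last joint's range is limited). The gripper opens to 85 mm and grips with 20 to 120 N. Pads are 22 mm wide; open, the fingers measure 114 mm over their backs; the gripper's body (76 mm by 85 mm) begins 54 mm behind the grasp point. The pads swing forward as they close: fully open they stand 13 mm farther back than shut.
Start: joints at [1.422, 0.501, -0.427, 1.55, 0.221, 1.138, -0.21], TCP at [0.26, -0.596, 0.231] pointing down, gripper open.
Joint ranges: [-2.88, 2.88], [-0.31, 2.03], [-1.54, 1.56], [0.2, 2.42], [-1.41, 4.55], [0.19, 2.02], [-2.57, 2.57]. Speed limits (rad/s): [2.57, 2.57, 3.14, 3.14, 3.14, 3.14, 3.14].

INTERFACE

Orientations are given as a rotation vector (axis times angle).
In Python, from rig import robot gives the robot as it stands. The module is installed in compiled form; this text tells all that it offers. Calls block until the motion is done:
- robot.movep(position, orientation): joint-space move of the TCP to a pose.
- robot.line_to(position, vel=0.15, frame=None): straight line of the TCP; frame=None keeps the orientation; vel is the mean speed in m/s.
- robot.move_joints(angles): joint-space move.
- robot.gripper_to(opening, f_grip=None): opening from 0.0 (shut) to 1.0 (fully open); f_grip is the grip in N (None keeps the last); returns when the fingers have stopped.
- robot.wait(seconds).
- robot.inverse_kinematics(position, orientation): joint angles nearest the present ones, or None.
- robot.read_camera(name): name is "side" or "top" or "wrist"; returns the picture (400x640x3 uint8, red, green, blue); there is no depth.
- robot.get_calibration(name): a dict with "fx", "fy", "cx", "cy" (pixels), "camera_from_world" (4x4, takes a point from world to camera coordinates). Camera axes: x right, y down, z forward; pixel columns grow to the right and rows downward; lengths in m; the calibration is good to about 2 mm. A picture is of the moment at which its call begins: read the wrist's pose just before it. get_calibration takes no time and is no camera call; for the wrist camera it gives the pose at the moment of the call.
A pose or a line that the arm cannot do raises robot.PlanningError and nothing moves.
- robot.sign_off(): hands the job in, once; it reports no verdict.
Trained networks look in the newest picture that a camera, given by its name, has taken for a name from the list of things; names that differ only in an ending like _2 or _b are one class to them, and where a whole thing is asked for, a point or a joint stands for the part that bears it (a point fixed in the world has none). Each returns a list of dicts, best first, with "score" (0 to 1); they miss things now and then, are a little off and sometimes report something else, mostly with a low value. They report only what shows in the picture. A call takes as long as a camera call.
- robot.regions_of(query, camera): "region" (400x640 bool, what is visible of it) and "uv" ([column, row] in pixels, amid what is visible of it).
Readings, each from a call of its own:
- robot.get_time(): time.
- robot.get_joint_positions(): joint angles.
- robot.get_joint_velocities(): joint speeds.
- robot.get_joint_torque(): joint torques, N m.
- robot.get_position(): TCP position.
- robot.get_ee_rot(): TCP orientation.
- robot.get_ft_force(): force on the tool from outside, world axes, zero at the start.
- robot.get_wrist_torque(): the same for the moment, N m.
- robot.get_finger_gap(): opening from 0.0 (shut) to 1.0 (fully open).
Only numpy, scipy, OpenCV 4.12 (cv2) and the standard library are available. Lean on these libraries where they do the work, as an engineer would, in place of code of your own. Each camera call takes 0.05 s, during which the arm holds its last target.

TASK

The flat steel plate lies sunk in the channel of its cradle, where its sides cannot be gripped. Touch down on it slowly, press only lightly (the cradle must never take more than 30 N) and slide it out through the open end of the channel until it overhangs enough to pinch by its two long sides, without letting it tip or fall out, then lift it clear and set it down gently, flat on the drying stand, seated between the two cheeks with about the same length sticking out at each end. Then let go, and leave everything else where it stands.

Things in the scene. Friction and masses are not known exactly. Their poses are not given: they have to be found in the camera images.
- plate: bare steel plate, 130 long x 46 wide x 6 thick (mm), 0.22 to 0.36 kg, plain flat top with three faint circles. Origin: centre of its underside; x along its length, z up. Both ends are alike. A fingertip drags it along only if pressed down by some newtons (about 5 to 15 N), and may slip on it
- plate_front (a point): middle of the plate's end nearest the open end of the channel, at its underside (local x = -65 mm)
- cradle: fixed grey block with a slick plastic liner, 150 long (its x), 84 wide, 45 high to the floor of the channel in its top: 50 wide, 7 deep, along x, between flat shoulders 17 wide (tops at 52, 1 above the plate's top). A wall 10 thick, 58 high closes its +x end; its -x end is open and sheer, the plate's end starting 6 to 9 inside it. Feet 6 wide, 3 high stick out beside it. Origin: centre of underside; z up
- cradle_mouth (a point): middle of the lower edge of the channel's open end: floor height (45 mm above the worktop), at local x = -75 mm. Beyond it towards local -x there is nothing but the worktop
- stand: fixed drying stand: foot 110 (its x) x 90 x 6, on it a black saddle 50 long along x whose flat seat is 45 above the worktop, between two upright cheeks 8 thick, 54 apart, that rise 13 above the seat. The groove is open at both ends; the plate lies along it and sticks out some 40 at each end. Origin: centre of the underside; z up
- stand_seat (a point): centre of the stand's seat surface, between the cheeks, 45 mm above the worktop. Keep clear of the room's own things: the monitor behind the work (x over 0.55 m) and the tall black computer case to the right (y under -0.28 m, x over 0.45 m, 0.45 m high), close to where the arm starts
- amber_bottle: bystander: brown bottle with white cap, 52 across, 105 high; origin under its centre
- beaker: bystander: clear beaker, 66 across, 85 high; origin under its centre
- tip_box: bystander: blue pipette tip box with clear lid, 74 x 110 x 72; origin under its centre
- calculator: bystander: grey desk calculator lying flat, 120 x 74 x 15; origin under its centre
- vial: bystander: small capped vial standing, 15 across, 50 high; origin under its centre

How it is judged:
By the outcome, as a careful person would: the job done as asked, in the order asked, and still so for the second after the job is handed in, with the robot touching nothing.
It also fails if it takes over 64 s, if anything falls off the work surface, if the arm or the gripper's body presses on something with over 40 N, if the wrist force passes 120 N, or if a joint passes its speed limit or range.

## Working session

There is one attempt and no reset: what is moved stays moved. The work goes in short steps, each a Python script; the robot and the scene stay as the last script left them, time stands still between calls to the robot, and variables do not carry over. Pictures are saved under pics/ and viewed, and the job is handed in when it is done.

```bash
mkdir -p pics; ls; python3 - <<'E'
from rig import robot
import cv2,numpy as np
print(robot.get_time(),robot.get_position(),robot.get_ee_rot(),robot.get_ft_force(),robot.get_finger_gap())
for n in ["side","top"]:
    im=robot.read_camera(n); cv2.imwrite(f"pics/{n}0.png",im[:,:,::-1])
    c=robot.get_calibration(n); print(n,c["fx"],c["cx"],c["cy"]); print(np.round(c["camera_from_world"],4))
    for q in ["plate","cradle","stand"]:
        for r in robot.regions_of(q,n)[:2]: print(q,round(r["score"],2),r["uv"],r["region"].sum())
E
```

```text
pics
0.0 [ 0.25984421 -0.5950362   0.23023046] [-3.07330284e+00 -6.42012032e-01  5.37570513e-04] [-0.43039257  0.04917051 -0.36924196] 0.9987593026368943
side 512.466658900932 319.6121646520698 200.06231589403484
[[-0.8703 -0.4924 -0.0094  0.4167]
 [-0.3118  0.5657 -0.7634  0.2284]
 [ 0.3812 -0.6614 -0.6459  1.3957]
 [ 0.      0.      0.      1.    ]]
plate 0.56 [290.9, 271.6] 622
cradle 0.76 [289.7, 291.4] 1450
stand 0.71 [337.2, 209.5] 818
top 466.0910936286226 316.00835799406616 197.6694381121354
[[ 0.0251 -0.9995 -0.0204 -0.042 ]
 [-0.9904 -0.0221 -0.1364  0.5129]
 [ 0.1358  0.0236 -0.9905  1.4171]
 [ 0.      0.      0.      1.    ]]
plate 0.69 [225.1, 219.0] 627
cradle 0.63 [223.1, 228.0] 849
stand 0.55 [335.2, 215.9] 988
```

View pics/side0.png

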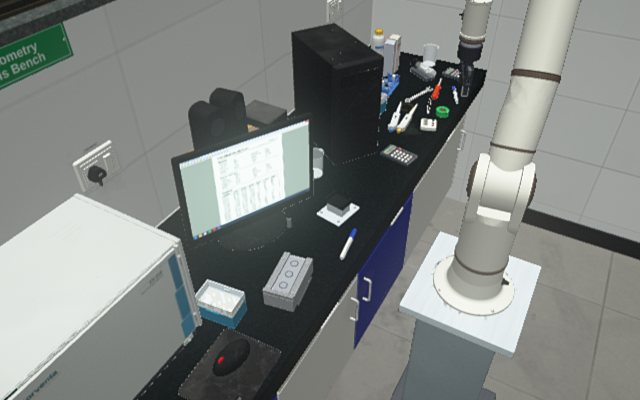

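View pics/top0.png

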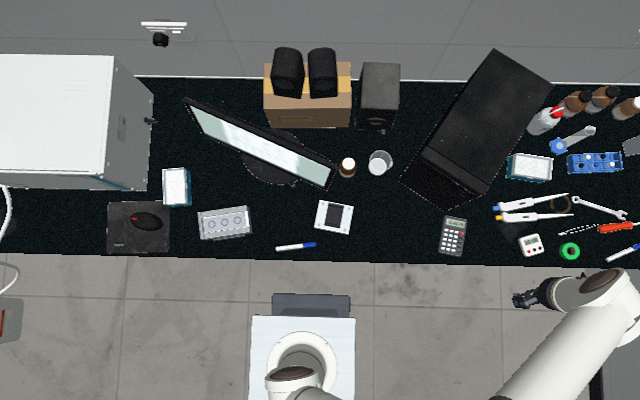

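```bash
cat > h.py <<'E'
from rig import robot
import cv2,numpy as np
from scipy.spatial.transform import Rotation as R
def ray(c,uv,z):
    T=np.array(c["camera_from_world"]); Rm=T[:3,:3]; o=-Rm.T@T[:3,3]
    d=Rm.T@np.array([(uv[0]-c["cx"])/c["fx"],(uv[1]-c["cy"])/c["fy"],1.])
    return o+d*(z-o[2])/d[2]
def proj(c,p):
    T=np.array(c["camera_from_world"]); q=T[:3,:3]@np.asarray(p)+T[:3,3]
    return np.array([c["fx"]*q[0]/q[2]+c["cx"],c["fy"]*q[1]/q[2]+c["cy"]])
def down(yaw): # tool z down, tool x at world angle yaw
    return (R.from_euler('z',yaw)*R.from_euler('x',np.pi)).as_rotvec()
def snap(n,f):
    c=robot.get_calibration(n); im=robot.read_camera(n); cv2.imwrite(f"pics/{f}.png",im[:,:,::-1]); return c,im
E
python3 - <<'E'
from h import *
c=robot.get_calibration("top"); s=robot.get_calibration("side")
print("cradle",ray(c,(225,221),.05),ray(s,(290,275),.05)); print("stand",ray(c,(335,216),.045),ray(s,(338,205),.045))
for n,uv in dict(bottle=(347,160),beaker=(380,160),tip=(175,187),calc=(453,237)).items(): print(n,ray(c,uv,.07))
print(R.from_rotvec(robot.get_ee_rot()).as_matrix().round(2))
im=cv2.imread("pics/top0.png")[180:270,140:380]; cv2.imwrite("pics/z.png",cv2.resize(im,None,fx=3.3,fy=3.3,interpolation=2))
q0=robot.get_joint_positions()
for p in [(.2,-.42,.35),(.42,0,.4),(.45,.15,.4)]:
  for y in [-np.pi/2,0,np.pi/2]:
    q=robot.inverse_kinematics(p,down(y)); print(p,y,None if q is None else np.round(q,2))
E
```

```text
cradle [0.43310563 0.24763228 0.05      ] [0.42679726 0.25054112 0.05      ]
stand [ 0.45684211 -0.08988551  0.045     ] [ 0.45115399 -0.06744105  0.045     ]
bottle [ 0.62772656 -0.12284272  0.07      ]
beaker [ 0.62981161 -0.22381416  0.07      ]
tip [0.53232004 0.40264208 0.07      ]
calc [ 0.39959844 -0.44267598  0.07      ]
[[ 0.92  0.4  -0.  ]
 [ 0.4  -0.92  0.  ]
 [ 0.   -0.   -1.  ]]
(0.2, -0.42, 0.35) -1.5707963267948966 [ 1.23  0.04 -0.17  1.84  0.01  1.26 -2.08]
(0.2, -0.42, 0.35) 0 [ 1.48  0.05 -0.42  1.84  0.02  1.26 -0.52]
(0.2, -0.42, 0.35) 1.5707963267948966 [ 1.76  0.06 -0.72  1.83  0.04  1.27  1.03]
(0.42, 0, 0.4) -1.5707963267948966 None
(0.42, 0, 0.4) 0 [ 1.21 -0.14 -1.14  1.82 -0.13  1.38 -1.47]
(0.42, 0, 0.4) 1.5707963267948966 [ 1.51 -0.28 -1.28  1.82 -0.27  1.41  0.28]
(0.45, 0.15, 0.4) -1.5707963267948966 [-1.99 -0.25  1.42  1.77  0.25  1.41  2.52]
(0.45, 0.15, 0.4) 0 [-0.18  0.03 -0.21  1.74  0.01  1.37 -1.96]
(0.45, 0.15, 0.4) 1.5707963267948966 [ 0.66  0.1  -1.1   1.72  0.09  1.38 -0.45]
```

View pics/z.png

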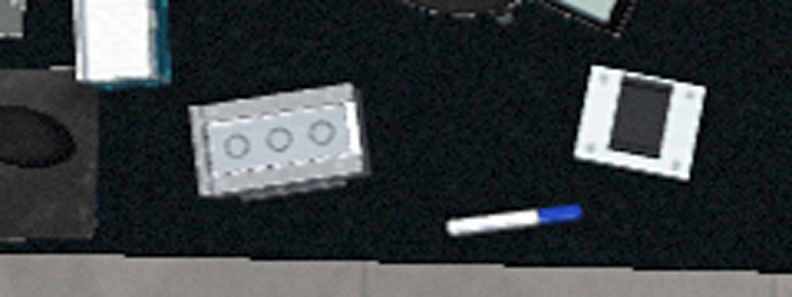

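```bash
python3 - <<'E'
from h import *
t=robot.get_time()
robot.line_to([.2,-.44,.5],vel=.2)
q=robot.get_joint_positions();print(np.round(q,2),robot.get_time()-t)
q2=np.array([-.39,q[1],0,q[3],0,q[5],-.39]);
robot.move_joints(list(q2))
print(robot.get_position(),R.from_rotvec(robot.get_ee_rot()).as_matrix().round(2),robot.get_time())
snap("wrist","w0")
for p,y in [((.42,.25,.35),99),((.42,.25,.35),-81),((.44,.0,.35),80),((.45,-.1,.03),80),((.45,-.1,.03),99),((.43,.12,.03),99)]:
    q=robot.inverse_kinematics(p,down(np.deg2rad(y))); print(p,y,None if q is None else np.round(q,2))
E
```

```text
[ 1.54  0.04 -0.46  1.52  0.02  1.59 -0.09] 1.7333000000000003
[0.46319802 0.16007973 0.49704765] [[ 0.    1.   -0.01]
 [ 1.   -0.   -0.  ]
 [-0.   -0.01 -1.  ]] 4.4667
(0.42, 0.25, 0.35) 99 [-0.49  0.08 -0.1   1.8   0.01  1.27 -0.44]
(0.42, 0.25, 0.35) -81 [ 0.52  0.26 -1.29  1.77  0.26  1.31  2.47]
(0.44, 0.0, 0.35) 80 [-0.22 -0.02  0.15  1.9   0.    1.26 -0.24]
(0.45, -0.1, 0.03) 80 [-0.02  0.47  0.21  2.16 -0.19  0.52  0.16]
(0.45, -0.1, 0.03) 99 [-0.02  0.47  0.21  2.16 -0.19  0.52  0.49]
(0.43, 0.12, 0.03) 99 [-0.34  0.45  0.01  2.19 -0.01  0.5  -0.16]
```

View pics/w0.png

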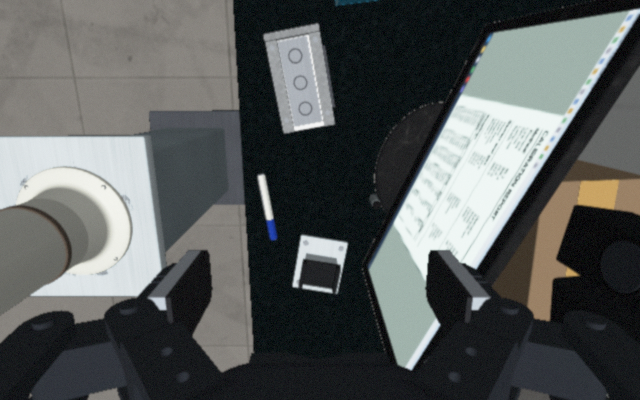

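```bash
python3 - <<'E'
from h import *
c=robot.get_calibration("wrist");T=np.array(c["camera_from_world"]);print(-T[:3,:3].T@T[:3,3],T[:3,:3].round(3),c["fx"])
robot.movep([.43,.12,.30],down(np.deg2rad(97)))
c,im=snap("wrist","w1");T=np.array(c["camera_from_world"]);print(-T[:3,:3].T@T[:3,3])
for q in ["plate","cradle","plate_front","cradle_mouth"]:
    for r in robot.regions_of(q,"wrist")[:2]:
        print(q,round(r["score"],2),r["uv"],r["region"].sum(),cv2.minAreaRect(np.argwhere(r["region"])[:,::-1].astype(np.float32)))
print(robot.get_time())
E
```

```text
[0.46344167 0.22673535 0.6397756 ] [[ 1.    -0.003 -0.005]
 [-0.002 -0.964  0.265]
 [-0.006 -0.265 -0.964]] 359.0717672004695
[0.4222759  0.18605609 0.44439095]
plate 0.79 [336.6, 48.8] 4596 ((334.13775634765625, 50.66792297363281), (103.337158203125, 46.08689498901367), 87.51044464111328)
cradle 0.95 [313.4, 55.7] 4708 ((332.0, 55.5), (111.0, 88.0), 90.0)
plate_front 0.6 [333.9, 49.3] 4601 ((334.00689697265625, 50.666378021240234), (103.32701110839844, 46.16827392578125), 87.61405944824219)
cradle_mouth 0.74 [314.1, 57.1] 4403 ((332.7271728515625, 54.40292739868164), (110.27229309082031, 86.3774185180664), 89.02897644042969)
cradle_mouth 0.32 [321.3, 298.9] 4857 ((321.6864929199219, 305.7762756347656), (68.45858001708984, 77.8836898803711), 15.376249313354492)
5.6
```

View pics/w1.png

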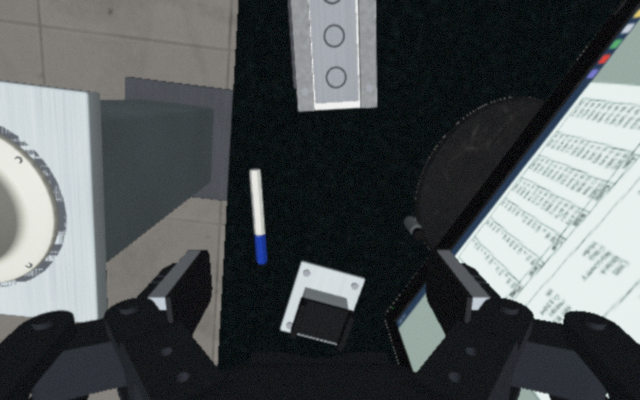

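```bash
python3 - <<'E'
from h import *
robot.movep([.43,.26,.24],down(np.deg2rad(97)))
c,im=snap("wrist","w2")
np.save("w2c.npy",c,allow_pickle=True)
for q in ["plate","cradle"]:
    for r in robot.regions_of(q,"wrist")[:2]:
        a=cv2.minAreaRect(np.argwhere(r["region"])[:,::-1].astype(np.float32))
        print(q,round(r["score"],2),r["uv"],r["region"].sum(),a)
        for p in cv2.boxPoints(a): print(ray(c,p,.051 if q=="plate" else .052).round(4))
print(robot.get_time())
E
```

```text
plate 0.94 [320.1, 178.2] 6613 ((317.3226013183594, 179.2102813720703), (135.31463623046875, 52.223453521728516), 87.87889862060547)
[0.3963 0.3098 0.051 ]
[0.4427 0.3172 0.051 ]
[0.4658 0.188  0.051 ]
[0.4144 0.1796 0.051 ]
cradle 0.63 [343.9, 169.9] 7139 ((318.4866638183594, 176.17401123046875), (155.68667602539062, 95.24722290039062), 87.66268920898438)
[0.3767 0.3181 0.052 ]
[0.4603 0.3318 0.052 ]
[0.4897 0.1847 0.052 ]
[0.3958 0.1689 0.052 ]
6.4083
```

View pics/w2.png

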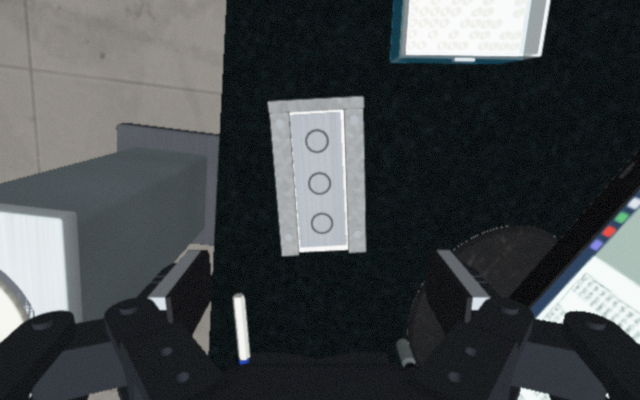

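```bash
python3 - <<'E'
from h import *
im=cv2.imread("pics/w2.png")[85:265,255:380]; cv2.imwrite("pics/z2.png",cv2.resize(im,None,fx=3.3,fy=3.3,interpolation=cv2.INTER_CUBIC))
im=cv2.imread("pics/w1.png")[250:360,270:380]; cv2.imwrite("pics/z1.png",cv2.resize(im,None,fx=4,fy=4,interpolation=cv2.INTER_CUBIC))
E
```

```text
(no output)
```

View pics/z2.png

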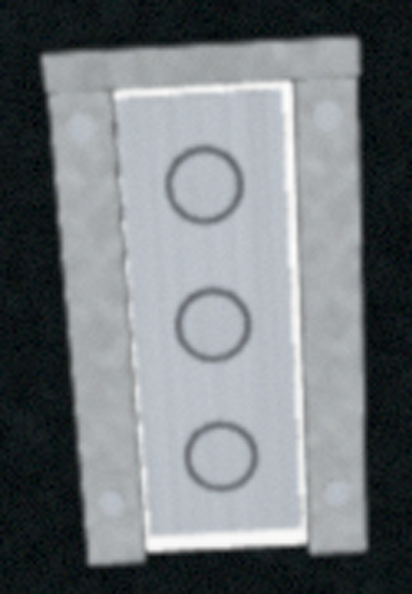

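View pics/z1.png

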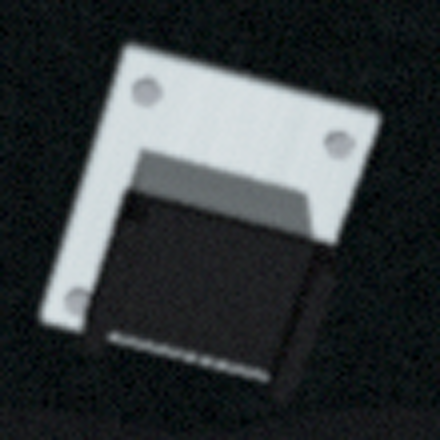

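```bash
python3 - <<'E'
from h import *
c=np.load("w2c.npy",allow_pickle=True).item()
f=lambda a,z: ray(c,(255+(a[0]+.5)/3.3-.5,85+(a[1]+.5)/3.3-.5),z)[:2]
P={k:f(v,.051) for k,v in dict(TL=(116,97),TR=(283,86),BR=(303,528),BL=(149,538),c1=(205,185),c2=(213,325),c3=(221,457)).items()}
C={k:f(v,.052) for k,v in dict(OL=(90,566),OR=(367,551),IL=(145,562),IR=(309,553)).items()}
W={k:f(v,.058) for k,v in dict(L=(42,57),R=(360,38)).items()}
for D in (P,C,W):
  for k,v in D.items(): print(k,v.round(4))
print("plate L",np.linalg.norm(P["TL"]-P["BL"]),np.linalg.norm(P["TR"]-P["BR"]),"W",np.linalg.norm(P["TL"]-P["TR"]),np.linalg.norm(P["BL"]-P["BR"]))
print("cen",(P["TL"]+P["TR"]+P["BL"]+P["BR"])/4)
d=lambda a,b: np.rad2deg(np.arctan2(*(a-b)[::-1]))
print("ang",d(P["TL"],P["BL"]),d(P["TR"],P["BR"]),d(P["c1"],P["c3"]))
print("cr w",np.linalg.norm(C["OL"]-C["OR"]),"mid",(C["OL"]+C["OR"])/2,(C["IL"]+C["IR"])/2,"wall mid",(W["L"]+W["R"])/2,np.linalg.norm(W["L"]-W["R"]))
m=(C["OL"]+C["OR"])/2;w=(W["L"]+W["R"])/2;print("axis",d(w,m),np.linalg.norm(w-m))
print("w ang",d(C["OR"],C["OL"])+90,d(W["R"],W["L"])+90)
# vial
print("vial",ray(c,(404,352),.02))
E
```

```text
TL [0.3974 0.3086]
TR [0.4422 0.3171]
BR [0.4661 0.1893]
BL [0.4204 0.1804]
c1 [0.4244 0.2879]
c2 [0.4315 0.2484]
c3 [0.4388 0.2088]
OL [0.4037 0.1696]
OR [0.4863 0.1847]
IL [0.4201 0.1729]
IR [0.469  0.1819]
L [0.3773 0.3169]
R [0.4603 0.332 ]
plate L 0.13025754037718393 0.12998688611263953 W 0.045673067526108564 0.04656766014574507
cen [0.43153998 0.24887929]
ang 100.19921414523395 100.59218863822582 100.3255713407207
cr w 0.08396156768993206 mid [0.4449616  0.17714145] [0.44451726 0.17742036] wall mid [0.41880685 0.32446194] 0.08429518948380922
axis 100.06719201695363 0.14962418529593613
w ang 100.37117784190588 100.31559204392727
vial [0.55774927 0.04891185 0.02      ]
```

```bash
python3 - <<'E'
from h import *
robot.movep([.45,-.06,.26],down(np.deg2rad(90)))
c,im=snap("wrist","w3"); np.save("w3c.npy",c,allow_pickle=True)
robot.gripper_to(0.0)
im=im[:,:,::-1]
for r in robot.regions_of("stand","wrist")[:2]:
    print(round(r["score"],2),r["uv"],r["region"].sum()); ys,xs=np.nonzero(r["region"]);print(xs.min(),xs.max(),ys.min(),ys.max())
print(robot.get_time())
x0,y0=250,100
cv2.imwrite("pics/z3.png",cv2.resize(im[y0:y0+160,x0:x0+160],None,fx=3.7,fy=3.7,interpolation=cv2.INTER_CUBIC))
E
```

```text
0.9 [327.5, 183.1] 7285
283 375 131 233
8.4917
```

View pics/w3.png

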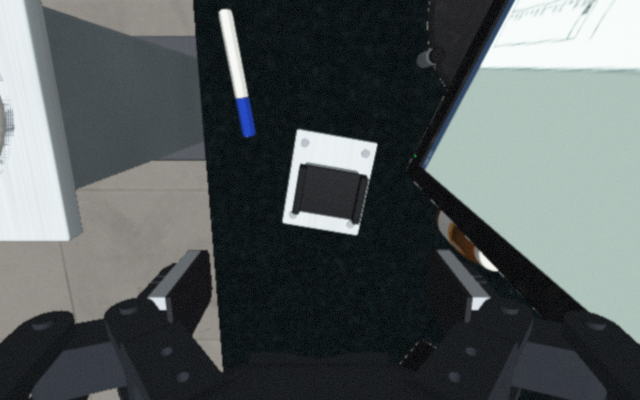

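View pics/z3.png

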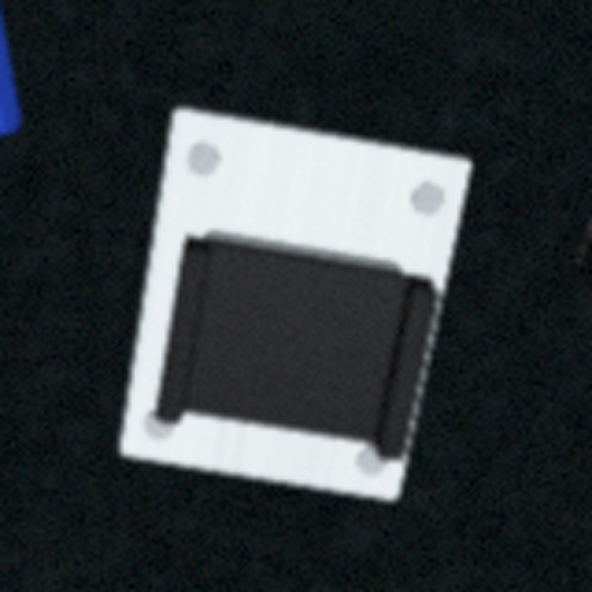

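```bash
python3 - <<'E'
from h import *
c=np.load("w3c.npy",allow_pickle=True).item()
f=lambda a,z: ray(c,(250+(a[0]+.5)/3.7-.5,100+(a[1]+.5)/3.7-.5),z)[:2]
n=np.linalg.norm
d=lambda a,b: np.rad2deg(np.arctan2(*(a-b)[::-1]))
def rep(nm,pts,z):
    a,b,e,g=[f(p,z) for p in pts]
    print(nm,"cen",((a+b+e+g)/4).round(4),"W",n(a-b).round(4),n(e-g).round(4),"L",n(a-g).round(4),n(b-e).round(4),"ang",d(a,g).round(1),d(b,e).round(1),(d(b,a)+90).round(1),(d(e,g)+90).round(1))
rep("foot",[(173,107),(471,158),(398,500),(120,456)],.006)
rep("cheek",[(187,237),(438,283),(404,459),(155,418)],.058)
rep("seat",[(208,238),(403,271),(378,441),(184,411)],.045)
E
```

```text
foot cen [ 0.4608 -0.0866] W 0.0897 0.0896 L 0.1104 0.1103 ang 80.4 80.3 80.4 80.5
cheek cen [ 0.4611 -0.0852] W 0.0675 0.0693 L 0.0508 0.05 ang 79.4 81.4 79.5 80.2
seat cen [ 0.4607 -0.086 ] W 0.0542 0.0557 L 0.05 0.0496 ang 81.7 83.5 80.3 80.8
```

```bash
cat >> h.py <<'E'
A=np.deg2rad(100.3); u=np.array([np.cos(A),np.sin(A)]); mouth=np.array([.4448,.1773])
E
python3 - <<'E'
from h import *
p=mouth+u*(.0077+.065+.025); print(p)
robot.movep([p[0],p[1],.10],down(A))
robot.line_to([p[0],p[1],.062],vel=.08); robot.wait(.1)
print(robot.get_position(),robot.get_finger_gap(),robot.get_time())
f0=np.mean([robot.get_ft_force() for _ in range(3)],0); np.save("f0.npy",f0); print(f0)
z=.062
robot.line_to([p[0],p[1],.055],vel=.02)
z=.055
while z>.044:
    z-=.0004; robot.line_to([p[0],p[1],z],vel=.012)
    F=robot.get_ft_force()-f0
    if F[2]>1.0: break
print("contact",z,robot.get_position(),F,robot.get_time())
E
```

```text
[0.42733102 0.27342557]
[0.42773679 0.27364228 0.06239314] -0.0032167708259816592 10.6
[-0.35123675  0.3778173  -0.14984898]
contact 0.051000000000000024 [0.42742075 0.27345006 0.05113048] [-0.55986602 -1.40332526  2.25112402] 13.6
```

```bash
python3 - <<'E'
from h import *
f0=np.load("f0.npy"); p=mouth+u*(.0077+.065+.025); z=.051
for i in range(12):
    z-=.0003; robot.line_to([p[0],p[1],z],vel=.02)
    F=robot.get_ft_force()-f0
    print(round(z,4),F.round(1),robot.get_position()[2].round(5))
    if F[2]>8: break
print(robot.get_time())
c,im=snap("wrist","w4")
E
```

```text
0.0507 [-0.6 -1.   5.8] 0.0511
0.0504 [-1.6 -1.2  7.8] 0.05109
0.0501 [-2.5 -2.3 11.5] 0.05109
14.35
```

View pics/w4.png

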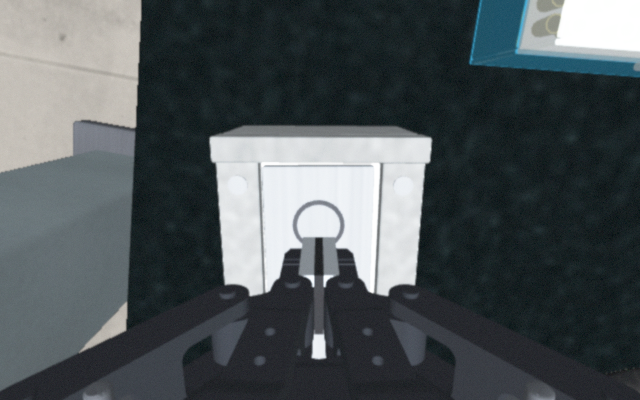

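```bash
cat >> h.py <<'E'
def drag(s0,s1,z,step=.003,vel=.03,target=10.):
    f0=np.load("f0.npy"); base=mouth+u*(.0077+.065+.025); s=s0
    while s<s1-1e-6:
        s=min(s+step,s1); p=base-u*s
        robot.line_to([p[0],p[1],z],vel=vel)
        F=robot.get_ft_force()-f0
        print(round(s*1e3,1),round(z,4),"ax %.1f lat %.1f z %.1f"%(F[:2]@u,F[:2]@[u[1],-u[0]],F[2]))
        z+=np.clip((F[2]-target)*5e-5,-.0003,.0004)
        if F[2]>22: z+=.0006
    return z
E
python3 - <<'E'
from h import *
z=drag(0,.018,.0502); print(z,robot.get_position(),robot.get_time())
snap("wrist","w5")
E
```

```text
3.0 0.0502 ax -0.2 lat -1.3 z 7.4
6.0 0.0501 ax 1.3 lat -1.1 z 6.4
9.0 0.0499 ax 0.5 lat 0.1 z 7.4
12.0 0.0498 ax 1.0 lat 0.3 z 8.5
15.0 0.0497 ax 0.5 lat 1.1 z 9.0
18.0 0.0496 ax 0.9 lat -0.4 z 8.9
0.04957818954176357 [0.43221976 0.25743378 0.0510993 ] 15.9
```

View pics/w5.png

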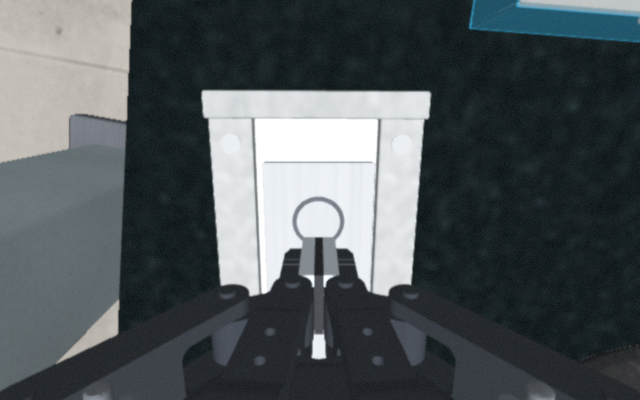

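```bash
python3 - <<'E'
from h import *
z=drag(.018,.057,.0496,step=.004); robot.wait(.15); print(z,robot.get_position(),robot.get_ft_force()-np.load("f0.npy"),robot.get_time())
c,im=snap("wrist","w6"); np.save("w6c.npy",c,allow_pickle=True)
snap("side","s6")
im=cv2.imread("pics/s6.png")[230:330,230:350]; cv2.imwrite("pics/s6z.png",cv2.resize(im,None,fx=5,fy=5,interpolation=2))
E
```

```text
22.0 0.0496 ax 0.2 lat 0.0 z 9.4
26.0 0.0496 ax 0.4 lat -0.3 z 9.4
30.0 0.0495 ax 1.0 lat -0.3 z 10.1
34.0 0.0495 ax 1.4 lat 0.9 z 9.9
38.0 0.0495 ax 0.4 lat 0.5 z 10.5
42.0 0.0496 ax 1.0 lat -0.2 z 9.5
46.0 0.0495 ax 1.0 lat 0.3 z 9.9
50.0 0.0495 ax 0.8 lat 0.7 z 10.5
54.0 0.0496 ax -0.5 lat 0.2 z 11.5
57.0 0.0496 ax 1.1 lat 0.5 z 9.9
0.04962396141983327 [0.43935416 0.21885332 0.05106245] [0.29870772 0.21457195 9.25574353] 18.9
```

View pics/w6.png

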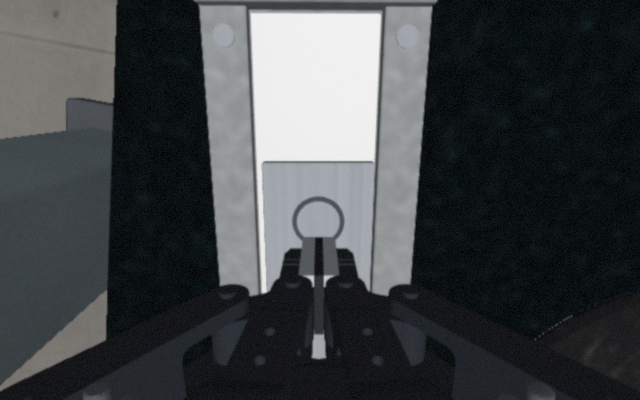

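View pics/s6z.png

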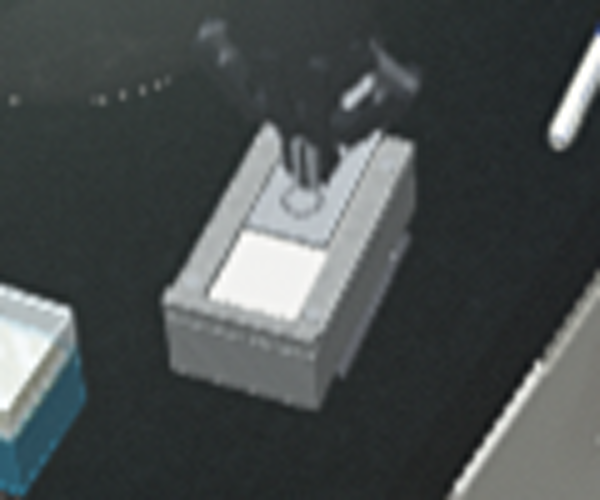

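```bash
python3 - <<'E'
from h import *
c=np.load("w6c.npy",allow_pickle=True).item()
for uv in [(264,162),(373,162)]:
    r=ray(c,uv,.051)[:2]; print(r,"along",(r-mouth)@u,"lat",(r-mouth)@[u[1],-u[0]])
p=robot.get_position()
robot.line_to([p[0],p[1],.056],vel=.02); robot.line_to([p[0],p[1],.14],vel=.15)
q=mouth+u*.06
robot.gripper_to(1.0)
robot.line_to([q[0],q[1],.20],vel=.15)
c,im=snap("wrist","w7"); np.save("w7c.npy",c,allow_pickle=True); print(robot.get_position(),robot.get_time())
for r in robot.regions_of("plate","wrist")[:1]:
    a=cv2.minAreaRect(np.argwhere(r["region"])[:,::-1].astype(np.float32)); print(r["score"])
    for x in cv2.boxPoints(a):
        w=ray(c,x,.051)[:2]; print(x,((w-mouth)@u).round(4),((w-mouth)@[u[1],-u[0]]).round(4))
E
```

```text
[0.40975435 0.25562751] along 0.08333150798422531 lat -0.020475755829552654
[0.45294978 0.2634167 ] along 0.08327173742452917 lat 0.02341630352208067
[0.43357975 0.23557074 0.19909323] 21.6
0.61
[291.99997 293.99994] -0.0463 -0.0249
[291.99997 150.99998] 0.0841 -0.0223
[348.99997 151.     ] 0.0841 0.0241
[348.99997 293.99994] -0.0464 0.0269
```

View pics/w7.png

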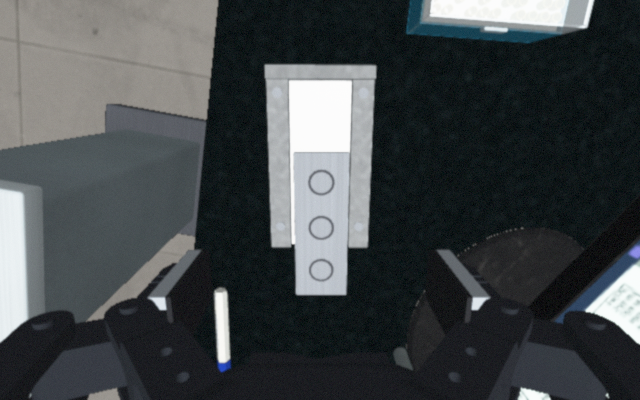

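```bash
python3 - <<'E'
from h import *
lat=np.array([u[1],-u[0]]); p=mouth-u*.0235+lat*.0013
robot.line_to([p[0],p[1],.13],vel=.2); robot.gripper_to(.78)
robot.line_to([p[0],p[1],.0255],vel=.08); robot.wait(.1)
f0=robot.get_ft_force(); print(robot.get_position()-np.r_[p,.0255],f0)
snap("wrist","w8")
print(robot.gripper_to(0.3,f_grip=80),robot.get_finger_gap(),robot.get_ft_force()-f0,robot.get_time())
snap("wrist","w9")
E
```

```text
[0.00043965 0.00014526 0.00050868] [ 0.38478064 -0.01174517  0.48193666]
False 0.5175743971858918 [-1.57545433  0.1977577   4.40397037] 24.6167
```

View pics/w9.png

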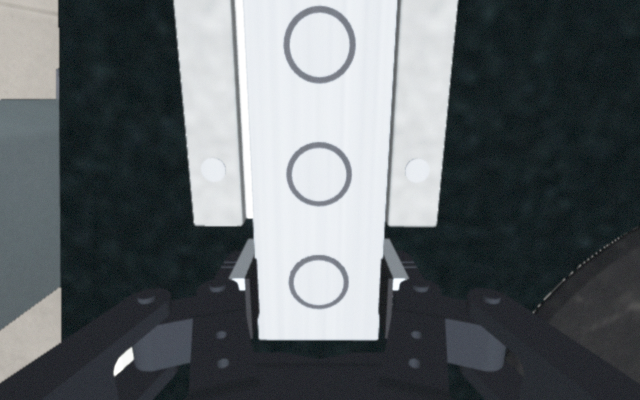

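```bash
python3 - <<'E'
from h import *
p=robot.get_position()
robot.line_to([p[0],p[1],.032],vel=.03); print(robot.get_ft_force())
robot.line_to([p[0],p[1],.10],vel=.1); robot.wait(.2)
print(robot.get_ft_force(),robot.get_wrist_torque(),robot.get_finger_gap(),robot.get_time())
c,im=snap("wrist","w10"); np.save("w10c.npy",c,allow_pickle=True)
np.save("w10p.npy",np.r_[robot.get_position(),robot.get_ee_rot()])
snap("side","s10")
im=cv2.imread("pics/s10.png")[200:330,230:390]; cv2.imwrite("pics/s10z.png",cv2.resize(im,None,fx=4,fy=4,interpolation=2))
E
```

```text
[-0.91859101  0.48744521 -2.71601235]
[ 0.45115725 -0.55849825 -3.01326247] [-0.1092883  -0.01217016  0.03343745] 0.518979040387706 26.0667
```

View pics/w10.png

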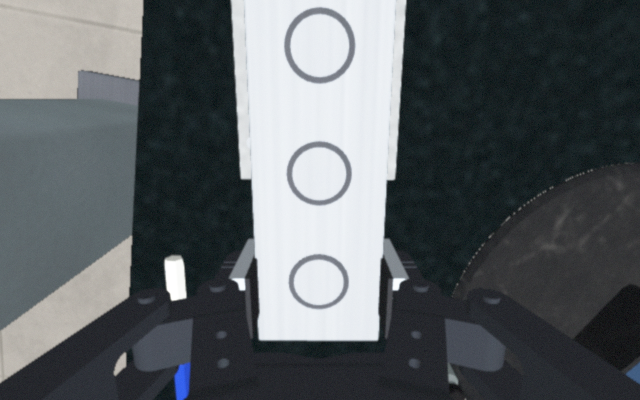

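View pics/s10z.png

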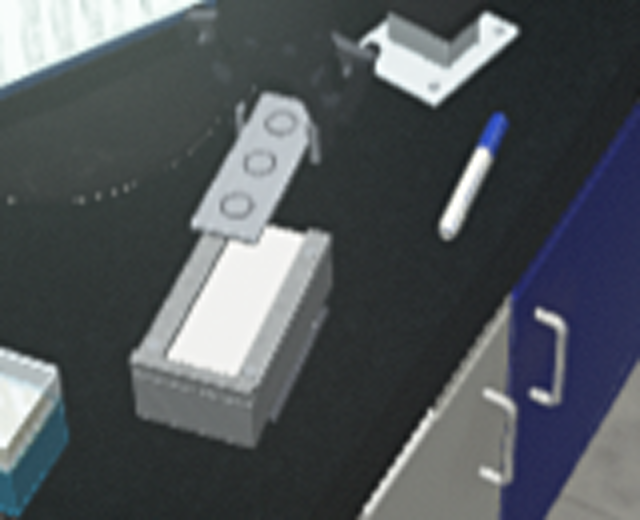

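```bash
cat >> h.py <<'E'
S=np.deg2rad(80.4); seat=np.array([.4608,-.0864])
E
python3 - <<'E'
from h import *
c=np.load("w10c.npy",allow_pickle=True).item(); P=np.load("w10p.npy"); 
Rt=R.from_rotvec(P[3:]).as_matrix(); zt=.051+P[2]-.026
w=[ray(c,uv,zt) for uv in [(319.5,45),(319.5,174),(319,282)]]
L=[Rt.T@(x-P[:3]) for x in w]; print(np.round(L,4), P[:3], "yaw",np.rad2deg(np.arctan2(Rt[1,0],Rt[0,0])))
off=L[1]
Rd=R.from_rotvec(down(S)).as_matrix()
t=np.r_[seat,0]-Rd@np.array([off[0],off[1],0]); print("tcp target",t,"tilt",Rt[:,2])
np.save("t.npy",t)
robot.movep([t[0],t[1],.11],down(S)); robot.wait(.2)
print(robot.get_position(),robot.get_ft_force(),robot.get_time())
c,im=snap("wrist","w11"); np.save("w11c.npy",c,allow_pickle=True)
E
```

```text
[[ 0.0819 -0.0004 -0.025 ]
 [ 0.0417 -0.0004 -0.025 ]
 [ 0.0017 -0.0006 -0.025 ]] [0.45005038 0.15433132 0.09937868] yaw 100.30585112747441
tcp target [ 4.54221874e-01 -1.27612813e-01  8.35132722e-19] tilt [-1.22493174e-03 -4.36126945e-04 -9.99999155e-01]
[ 0.45467117 -0.12580457  0.10991174] [-0.17677028  0.22223018 -4.08944915] 27.4583
```

View pics/w11.png

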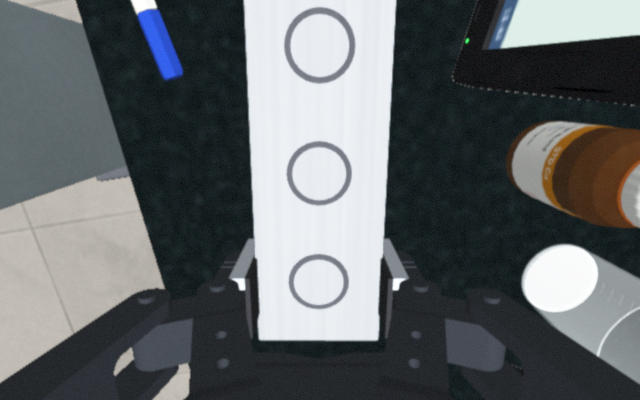

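```bash
python3 - <<'E'
from h import *
t=np.load("t.npy")
robot.line_to([t[0],t[1],.06],vel=.1); robot.wait(.2)
f0=robot.get_ft_force(); np.save("f1.npy",f0); print(robot.get_position()-t,f0,np.rad2deg(np.arctan2(*R.from_rotvec(robot.get_ee_rot()).as_matrix()[[1,0],0])))
for n in ["side","top"]: snap(n,n+"12")
im=cv2.imread("pics/side12.png")[160:250,280:400]; a=cv2.resize(im,None,fx=4,fy=4,interpolation=2)
im=cv2.imread("pics/top12.png")[160:250,290:370]; b=cv2.resize(im,None,fx=4,fy=4,interpolation=2)
cv2.imwrite("pics/z12.png",np.hstack([a,b[:a.shape[0]]])); print(robot.get_time())
E
```

```text
[ 0.00065815 -0.00017549  0.06069267] [ 0.68391508  0.46311105 -2.72396254] 80.39612859925433
28.4583
```

View pics/z12.png

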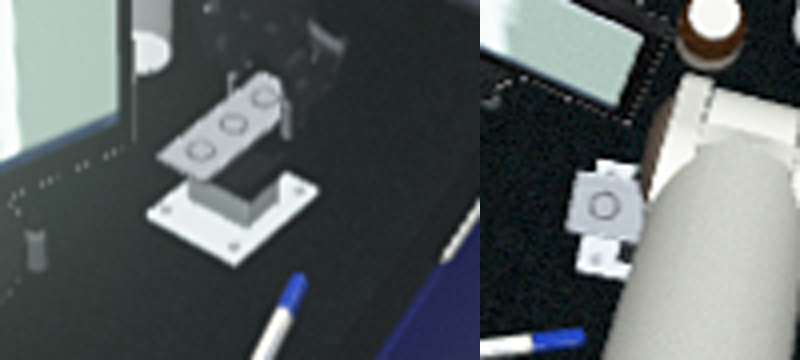

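```bash
python3 - <<'E'
from h import *
t=np.load("t.npy"); f0=np.load("f1.npy")
robot.line_to([t[0],t[1],.043],vel=.08); robot.wait(.1)
z=.043
while z>.022:
    z-=.001 if z>.0305 else .0005
    robot.line_to([t[0],t[1],z],vel=.02 if z>.0305 else .012)
    F=robot.get_ft_force()-f0
    if F[2]>1.5 or np.linalg.norm(F[:2])>4: break
robot.wait(.2)
print(z,F,robot.get_ft_force()-f0,robot.get_position()-t,robot.get_time())
snap("side","s13")
im=cv2.imread("pics/s13.png")[160:250,280:400]; cv2.imwrite("pics/s13z.png",cv2.resize(im,None,fx=6,fy=6,interpolation=2))
E
```

```text
0.02599999999999998 [-2.68894022 -0.74424301  3.91039329] [-1.7905392  -0.57297424  5.50928796] [ 1.11686568e-04 -3.53580905e-05  2.61969068e-02] 34.3667
```

View pics/s13z.png

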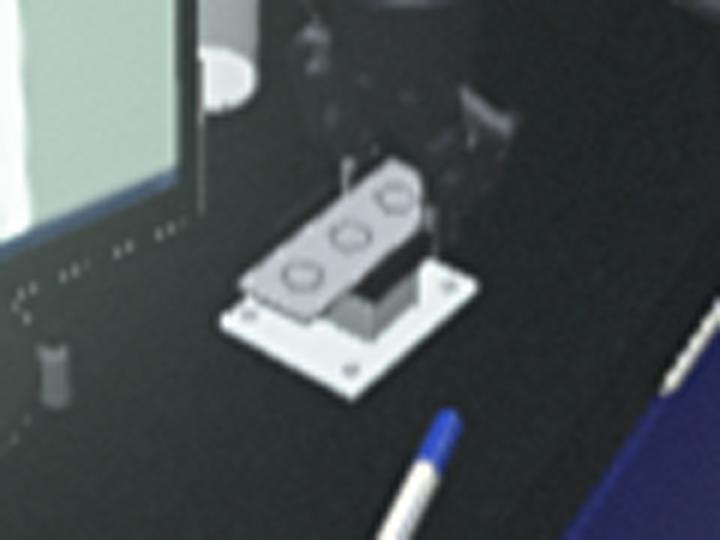

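```bash
python3 - <<'E'
from h import *
t=np.load("t.npy")
robot.line_to([t[0],t[1],.0263],vel=.02)
robot.gripper_to(.62); robot.gripper_to(.75); robot.wait(.1)
print(robot.get_finger_gap(),robot.get_ft_force())
robot.line_to([t[0],t[1],.10],vel=.06); 
p=seat+np.array([np.cos(S),np.sin(S)])*.03
robot.line_to([p[0],p[1],.26],vel=.2); robot.wait(.1)
c,im=snap("wrist","w14"); np.save("w14c.npy",c,allow_pickle=True)
snap("side","s14")
for r in robot.regions_of("plate","wrist")[:1]:
    a=cv2.minAreaRect(np.argwhere(r["region"])[:,::-1].astype(np.float32)); print(r["score"])
    v=np.array([np.cos(S),np.sin(S)])
    for x in cv2.boxPoints(a):
        w=ray(c,x,.051)[:2]-seat; print(x,(w@v).round(4),(w@[v[1],-v[0]]).round(4))
print(robot.get_time())
cv2.imwrite("pics/w14z.png",cv2.resize(im[90:270,250:400,::-1],None,fx=3.3,fy=3.3,interpolation=2))
im=cv2.imread("pics/s14.png")[160:250,280:400]; cv2.imwrite("pics/s14z.png",cv2.resize(im,None,fx=6,fy=6,interpolation=2))
E
```

```text
0.7460313990026488 [ 0.51272201 -0.1898729  -0.879007  ]
0.94
[298. 131.] 0.0644 -0.0216
[344. 131.] 0.0643 0.0227
[344. 254.] -0.0643 0.0249
[298. 254.] -0.0643 -0.0238
37.9417
```

View pics/w14.png

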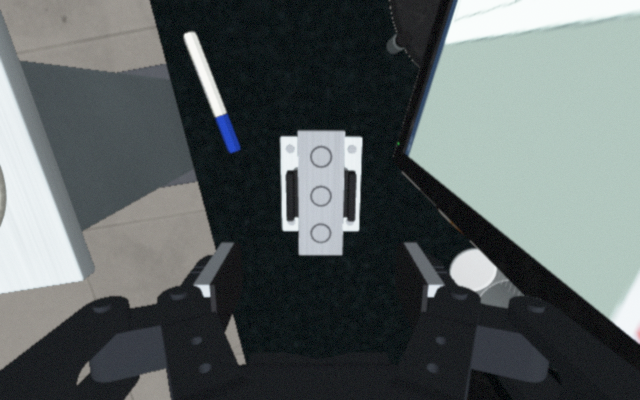

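View pics/w14z.png

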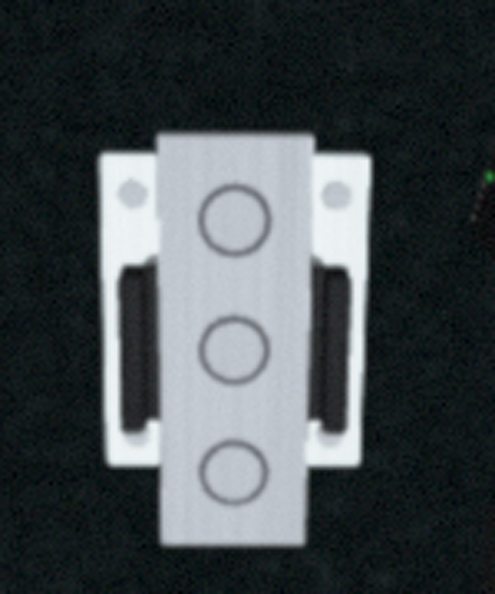

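View pics/s14z.png

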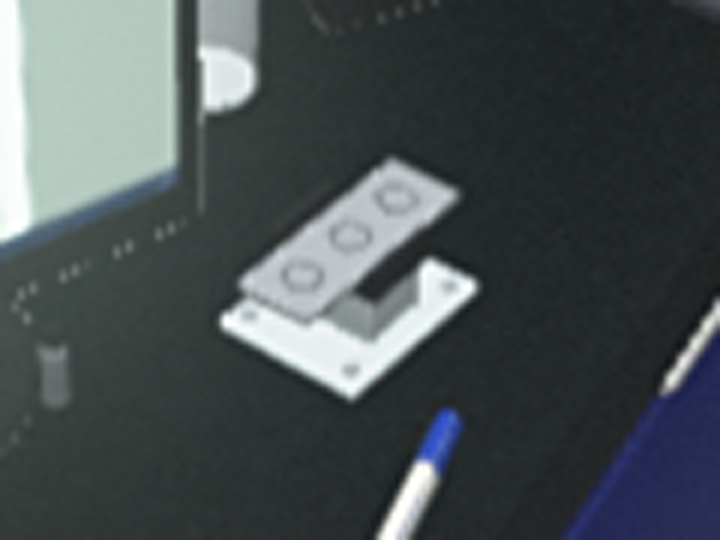

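Plate seated between the cheeks, centred and parallel: its ends are at ±64 mm from the seat centre and it is within 1 mm sideways. The gripper is clear of it.

```bash
python3 - <<'E'
from rig import robot
robot.sign_off(); print(robot.get_time())
E
```

```text
the job is handed in; nothing more can be done
the job is handed in; nothing more can be done
```

The plate now lies flat on the drying stand, seated between the cheeks, and the job is handed in. The robot clock read 37.9 s at the last reading before hand-in, against the 64 s limit.

- **Sliding out:** I touched down with shut fingers in 0.4 mm steps and pressed with 6 to 12 N at each reading. I dragged the plate until it overhung about 46 mm, and it did not tip.
- **Lift:** I pinched it by its long sides about 42 mm from its centre with an 80 N grip. It lifted without tilting or slipping in the wrist pictures.
- **Setting down:** It met the stand at the height expected for the seat, with about 5.5 N of contact, before I let go.
- **Last checks:** In the final wrist picture the plate's ends lie at +64 and -64 mm from the seat centre, about 0.5 mm off to one side and parallel to the groove. The gripper was open and about 0.2 m above the plate. I saw no neighbouring object out of place in the pictures, but I did not measure each one.
- **Not confirmed:** Forces were only read between steps. After one early move the arm was 1.8 mm off target in y, and it had settled before I lowered the plate.

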